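Complete the row of pigment jars on the sloping rack

ROBOT

A 6-joint arm with a two-finger parallel gripper is mounted at the origin on the work surface. World frame = base frame: x ahead of the robot, y to its left, z up, the work surface at z = 0. Lengths are in mm, angles in rad, forces in N, time in s.
With the tool pointing down it reaches from about 350 to 975 mm from the base axis. Payload 7.1 kg.
Tool frame: the origin (TCP) lies midway between the tips of the shut fingers; the grasp point (between the pads) lies 19 mm behind it (ctrl.grip_point_offset is the distance from the TCP to the grasp point, in mm); z points along the fingers, y is the line along which they close (so a half turn about z gives the same grasp; the last joint's range is limited). The gripper opens to 88 mm and grips with 3 to 60 N. Pads are 20 mm wide; open, the fingers measure 115 mm over their backs; the gripper's body (75 mm by 178 mm) begins 61 mm behind the grasp point.
Start: joints at [-1.241, 0.423, 1.63, -0, 1.089, -0.019], TCP at [213.623, -587.341, 222.675] pointing down, gripper open.
Joint ranges: [-3, 3], [-0.9, 2.11], [0.09, 2.58], [-1.31, 4.45], [0.11, 2.69], [-2.54, 2.54]. Speed limits (rad/s): [2.39, 2.39, 3.01, 3.14, 3.14, 3.14].

INTERFACE

Orientations are given as a rotation vector (axis times angle).
In Python, from workcell import get_obs, optics, close_job, spotter, ctrl gives the robot as it stands. The module is installed in compiled form; this text tells all that it offers.
- The arm moves only by the tool move_arm, never from a script. Its argument "rows" is a list of rows, each a list of 5 numbers: the shift along the tool's x, y, z in cm, then the turn about the tool's z in degrees, then the opening in per cent of the stroke, from 0 (shut) to 100 (fully open). A call has 1 to 10 rows; each row shifts and turns the commanded pose from where the row before left it, along the tool's axes as they then stand; what a row does not reach is not made up. A row lasts 1/8 s, in which the tool goes at most 62.5 mm and 10.7 degrees, less where a joint would pass 70% of its speed; a pose out of reach is approached as far as the arm can. A call with a gripper value outside its range is refused whole. The fingers move at their own pace and stop on an object; the grip force is fixed at half the most. Time passes only in rows, so rows that do not move let the fingers close. It gives the time, the measured TCP pose, the force, the opening and the grip force at its end, in the units of the state.
- get_obs(): the state, without advancing time (a new reading comes with each control period).
- optics.get_image(name): name is "side" or "top" or "wrist"; returns the picture (420x560x3 uint8, blue, green, red); there is no depth.
- optics.calibration(name): a dict with "camera_matrix" (3x3 intrinsics, pixels), "xyz" and "orientation" of the camera in the world. Camera axes: x right, y down, z forward; pixel columns grow to the right and rows downward; lengths in mm; the calibration is good to about 2 mm. A picture is of the moment at which its call begins: read the wrist's pose just before it. calibration takes no time and is no camera call; for the wrist camera it gives the pose at the moment of the call.
- close_job(): hands the job in; it is judged then, once.
Trained networks look in the newest picture that a camera, given by its name, has taken for a name from the list of things; names that differ only in an ending like _2 or _b are one class to them, and where a whole thing is asked for, a point or a joint stands for the part that bears it (a point fixed in the world has none). Each returns a list of dicts, best first, with "conf" (0 to 1); they miss things now and then, are a little off and sometimes report something else, mostly with a low value. They report only what shows in the picture. A call takes as long as a camera call. They do not tell look-alikes from the thing itself.
- spotter.find_in(camera, label): "point" ([column, row] in pixels, amid what is visible of it).
- spotter.regions_of(camera, label): "region" (420x560 bool, what is visible of it) and "point" ([column, row] in pixels, amid what is visible of it).
The state is a dict: "t": time; "qpos": joint angles; "qvel": joint speeds; "joint_torque": joint torques, N m; "ee_pos": TCP position; "orientation": TCP orientation; "ft_force": force on the tool from outside, world axes, zero at the start; "moment": the same for the moment, N m; "width": finger opening in mm; "grasp_force": force on a finger pad.
Only numpy, scipy, OpenCV 4.12 (cv2) and the standard library are available. Lean on these libraries where they do the work, as an engineer would, in place of code of your own. Each camera call takes 0.05 s, during which the arm holds its last target. There are 200 camera calls.

TASK

Swing the magnifier lamp by its orange handle out of the way, to the left (as seen from the robot) and round towards the robot as far as it goes, and leave it there. Then stand the tan and the ivory jar on the sloping rack so that the four jars make one neat row, light to dark from left to right as seen from the robot (ivory, tan, red-brown, dark brown): each flat on the slope, square to and against the front lip, gaps between neighbours no more than about a centimetre. Leave the two jars already there in place, do not tip a jar over, and do not disturb the spray bottle, cutters and plaster cast.

Things in the scene. Friction and masses are not known exactly. Their poses are not given: they have to be found in the camera images.
- tray: Plywood tray of the fixed rack, sloping 0.42 rad (24 deg), low edge towards the robot. Origin: centre of its floor surface, 135 mm above the table; x up the slope, y left along the row, z square to the floor (axis of a jar standing there). Floor 120 (x) by 260 mm (y) inside lips 10 mm high, 8 mm thick; front lip's inner face at x = -60 mm, so a jar against it is centred at x = -37 mm.
- ivory_jar: Square ivory (palest) pigment jar with a round grey cap: body 46 x 46 x 52 mm, cap 32 mm across and 14 mm high on top (66 mm in all), 0.12 kg nominal. Origin at the centre of its underside, z up through the cap, x and y square to its sides. At the start it stands loose on the table.
- tan_jar: Square tan pigment jar with a round grey cap: body 46 x 46 x 52 mm, cap 32 mm across and 14 mm high on top (66 mm in all), 0.12 kg nominal. Origin at the centre of its underside, z up through the cap, x and y square to its sides. At the start it stands loose on the table.
- red_jar: Square red-brown pigment jar with a round grey cap: body 46 x 46 x 52 mm, cap 32 mm across and 14 mm high on top (66 mm in all), 0.12 kg nominal. Origin at the centre of its underside, z up through the cap, x and y square to its sides. It already stands in the tray, at the right-hand end of the row, against the front lip, axes parallel to the tray's.
- brown_jar: Square dark brown pigment jar with a round grey cap: body 46 x 46 x 52 mm, cap 32 mm across and 14 mm high on top (66 mm in all), 0.12 kg nominal. Origin at the centre of its underside, z up through the cap, x and y square to its sides. It already stands in the tray, at the right-hand end of the row, against the front lip, axes parallel to the tray's. It is the rightmost one.
- lamp (a joint): Swing of the white magnifier lamp's arm about its upright post, rad: 0 = arm points to the right (-y), over the rack; grows as the head swings towards the robot (clockwise from above); stop at 1.45. It stays where it is left.
- lamp_handle (a point): Middle of the free part of the lamp's handle, an upright round orange stub 16 mm in diameter standing 45 mm high at the arm's outer end, 270 mm above the table; free from 24 mm below this point to 21 mm above.
- lamp_hinge (a point): Point on the vertical hinge axis of the lamp arm, at the top of its post at the left of the rack, 240 mm above the table, 270 mm from the handle. The arm and 112 mm wide lens lie at this height, between hinge and handle.
- spray_bottle: Bystander: white spray bottle with yellow head, 66 mm across, 199 mm high; origin at the centre of its underside.
- cutters: Bystander: small side cutters with teal handles lying flat, about 135 mm long, 12 mm high; origin under the pivot, x towards the jaws.
- plaster_cast: Bystander: white plaster cast on an 80 x 100 mm block, 66 mm high; origin at the centre of its underside.
Things that resemble listed ones, but are neither listed nor needed, are in the scene too. What is shaped like the tan_jar but purple or turquoise is not meant.

How it is judged (in metres and radians):
On the way:
1. the lamp is swung clear, to within 0.2 rad of its stop, while both loose jars are still off the rack (value of joint lamp above 1.25 rad and not (distance between ivory_jar and tray below 0.13 m) and not (distance between tan_jar and tray below 0.13 m)), for 0.2 s.
At the end, for the whole second after the job is handed in: All four jars at rest on the tray floor (6 mm, 0.12 rad), square (0.16 rad), within 8 mm of the front lip, left to right ivory, tan, red-brown, dark brown, neighbouring centres at most 61 mm apart; lamp joint above 1.25 rad (x of ivory_jar in the frame of tray between -0.042 and -0.029 m and z of ivory_jar in the frame of tray between -0.006 and 0.006 m and y of ivory_jar in the frame of tray between -0.11 and 0.11 m and angle between the z axis of each of ivory_jar, tan_jar, red_jar, brown_jar and the z axis of tray, either way round below 0.12 rad and (angle between the x axis of ivory_jar and the x axis of tray, either way round below 0.16 rad or angle between the y axis of ivory_jar and the x axis of tray, either way round below 0.16 rad) and linear speed of each of ivory_jar, tan_jar, red_jar, brown_jar below 0.02 m/s and x of tan_jar in the frame of tray between -0.042 and -0.029 m and z of tan_jar in the frame of tray between -0.006 and 0.006 m and y of tan_jar in the frame of tray between -0.11 and 0.11 m and (angle between the x axis of tan_jar and the x axis of tray, either way round below 0.16 rad or angle between the y axis of tan_jar and the x axis of tray, either way round below 0.16 rad) and x of red_jar in the frame of tray between -0.042 and -0.029 m and z of red_jar in the frame of tray between -0.006 and 0.006 m and y of red_jar in the frame of tray between -0.11 and 0.11 m and (angle between the x axis of red_jar and the x axis of tray, either way round below 0.16 rad or angle between the y axis of red_jar and the x axis of tray, either way round below 0.16 rad) and x of brown_jar in the frame of tray between -0.042 and -0.029 m and z of brown_jar in the frame of tray between -0.006 and 0.006 m and y of brown_jar in the frame of tray between -0.11 and 0.11 m and (angle between the x axis of brown_jar and the x axis of tray, either way round below 0.16 rad or angle between the y axis of brown_jar and the x axis of tray, either way round below 0.16 rad) and distance between brown_jar and red_jar below 0.061 m and distance between red_jar and tan_jar below 0.061 m and distance between tan_jar and ivory_jar below 0.061 m and y of tan_jar in the frame of red_jar above 0.04 m and y of ivory_jar in the frame of red_jar above 0.085 m and value of joint lamp above 1.25 rad); the robot touches nothing.
It fails at once if a jar is tipped over (more than 1.1 rad from vertical) (angle between any of ivory_jar, tan_jar, red_jar, brown_jar's own z axis and vertical above 1.1 rad).
It fails at once if a jar already in the row is shifted by more than 20 mm (distance of any of red_jar, brown_jar from where it was at the start of the episode above 0.02 m).
It fails at once if a bystander is moved by more than 30 mm or tipped (distance of any of spray_bottle, cutters, plaster_cast from where it was at the start of the episode above 0.03 m or angle between any of spray_bottle, cutters, plaster_cast's own z axis and vertical above 0.5 rad).
It also fails if it takes over 67 s, if anything falls off the work surface, if the arm or the gripper's body presses on something with over 40 N, if the wrist force passes 120 N, or if a joint passes its speed limit or range.

## Working session

There is one attempt and no reset: what is moved stays moved. The work goes in short steps, Python scripts to look and compute and a tool call to move; the robot and the scene stay as the last step left them, time stands still between calls to the robot, and variables do not carry over. Pictures are saved under pics/ and viewed, at most 10 in all, crops included, and the job is handed in when it is done.

Besides the shell and the picture viewer there is one more tool, called after ">>>" by a JSON object that holds its "op" and its "data". move_arm: Moves the arm, as the interface text tells. Its arguments: {"type":"object","properties":{"rows":{"type":"array","items":{"type":"array","items":{"type":"number"}}}},"required":["rows"]}

```bash
mkdir -p pics; cat > h.py <<'E'
import numpy as np, cv2
from scipy.spatial.transform import Rotation as R
from workcell import get_obs, optics, close_job, spotter, ctrl
def cal(n):
    c=optics.calibration(n); o=np.array(c["orientation"],float)
    M=o if o.shape==(3,3) else R.from_rotvec(o).as_matrix()
    return np.array(c["camera_matrix"],float),np.array(c["xyz"],float),M
def ray(c,p):
    K,x,M=c; d=M@np.linalg.solve(K,[p[0],p[1],1.]); return x,d/np.linalg.norm(d)
def atz(c,p,z):
    x,d=ray(c,p); return x+d*(z-x[2])/d[2]
def tri(obs):
    A=np.zeros((3,3));b=np.zeros(3);L=[ray(c,p) for c,p in obs]
    for x,d in L:
        P=np.eye(3)-np.outer(d,d);A+=P;b+=P@x
    X=np.linalg.solve(A,b); return X,[round(float(np.linalg.norm(np.cross(X-x,d))),1) for x,d in L]
def proj(c,X):
    K,x,M=c; q=K@(M.T@(np.asarray(X,float)-x)); return q[:2]/q[2]
E
python3 - <<'E'
from h import *
np.set_printoptions(precision=1,suppress=True)
print(optics.calibration("top"))
for n in("top","side"):
    im=optics.get_image(n); cv2.imwrite(f"pics/{n}0.png",im); print(n,cal(n)[1],cal(n)[2].tolist())
    for l in["tray","ivory_jar","tan_jar","red_jar","brown_jar","lamp","lamp_handle","lamp_hinge","spray_bottle","cutters","plaster_cast"]:
        try: print(l,[(np.round(d["point"]).tolist(),round(d["conf"],2)) for d in spotter.find_in(n,l)][:6])
        except Exception as e: print(l,e)
E
```

```text
{'camera_matrix': array([[382.5,   0. , 284.7],
       [  0. , 382.5, 209.1],
       [  0. ,   0. ,   1. ]]), 'xyz': array([ 441.5,   12.2, 1293.7]), 'orientation': array([-2.2,  2.2, -0. ])}
top [ 441.5   12.2 1293.7] [[-0.02664463045671444, -0.9980013465087781, 0.057300750732353495], [-0.9995633077674612, 0.027331312799018855, 0.011233570476675232], [-0.012777223203707697, -0.05697641360552954, -0.9982937598021209]]
tray [([294.0, 150.0], 0.67)]
ivory_jar [([335.0, 229.0], 0.5)]
tan_jar [([286.0, 232.0], 0.66), ([276.0, 204.0], 0.6), ([267.0, 259.0], 0.59), ([253.0, 233.0], 0.5)]
red_jar [([308.0, 169.0], 0.51), ([249.0, 152.0], 0.16)]
brown_jar [([327.0, 165.0], 0.72)]
lamp [([249.0, 152.0], 0.68)]
lamp_handle [([244.0, 156.0], 0.8)]
lamp_hinge [([250.0, 152.0], 0.9)]
spray_bottle [([405.0, 160.0], 0.89)]
cutters [([407.0, 212.0], 0.59)]
plaster_cast [([179.0, 219.0], 0.91)]
side [ 273.2 1104.1  836.4] [[-0.980556388405996, -0.08124294924305296, 0.17863021120314543], [-0.1951372748510069, 0.49993477045048107, -0.8437930251301842], [-0.020751219721071773, -0.8622440539040648, -0.5060677606676522]]
tray [([261.0, 170.0], 0.62), ([226.0, 226.0], 0.59)]
ivory_jar [([308.0, 220.0], 0.73), ([262.0, 166.0], 0.59), ([307.0, 246.0], 0.5), ([252.0, 184.0], 0.2)]
tan_jar [([330.0, 267.0], 0.76), ([274.0, 254.0], 0.72), ([300.0, 267.0], 0.65), ([305.0, 249.0], 0.61)]
red_jar [([250.0, 197.0], 0.58)]
brown_jar [([251.0, 183.0], 0.7)]
lamp [([211.0, 204.0], 0.85)]
lamp_handle [([213.0, 204.0], 0.61)]
lamp_hinge [([215.0, 205.0], 0.67), ([257.0, 342.0], 0.24)]
spray_bottle [([261.0, 171.0], 0.95)]
cutters [([309.0, 191.0], 0.62)]
plaster_cast [([258.0, 343.0], 0.79), ([213.0, 203.0], 0.38)]
```

```bash
python3 - <<'E'
import cv2,numpy as np
a=cv2.imread("pics/top0.png")[110:290,150:430]; b=cv2.imread("pics/side0.png")[120:380,170:370]
a=cv2.resize(a,(784,504),interpolation=cv2.INTER_CUBIC)
cv2.imwrite("pics/tc.png",a); cv2.imwrite("pics/sc.png",cv2.resize(b,None,fx=2.3,fy=2.3,interpolation=cv2.INTER_CUBIC))
E
```

```text
(no output)
```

View pics/tc.png

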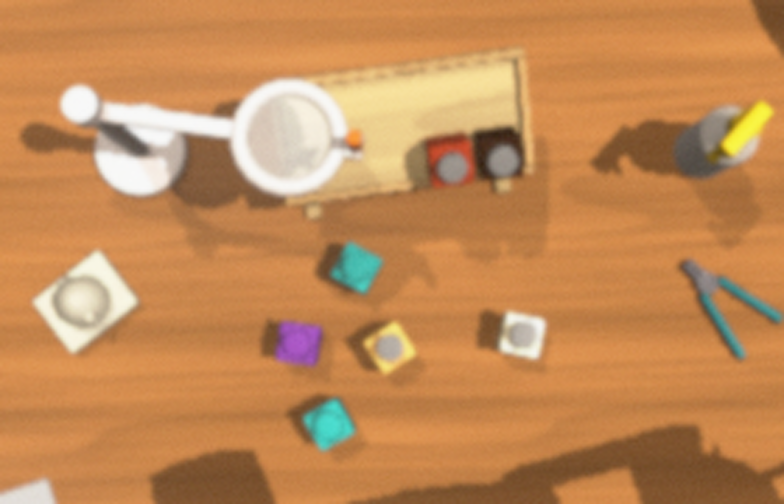

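View pics/sc.png

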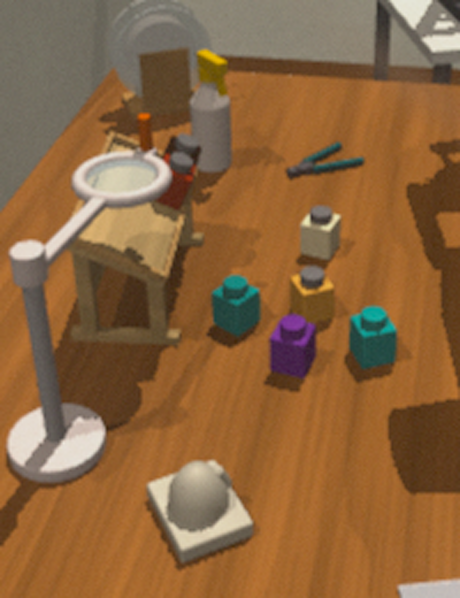

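Top view (candidates): tan jar with a grey cap at (289,234), ivory (336,229). Look-alikes are turquoise at (276,204) and (267,259), and purple at (255,233). Red jar is at (311,169), brown at (329,167), orange handle at (277,160) and hinge at (179,147). The side view agrees: tan (305,249), ivory (308,220), handle (233,176).

```bash
python3 - <<'E'
from h import *
np.set_printoptions(precision=1,suppress=True)
T,S=cal("top"),cal("side")
t=lambda x,y:(T,(150+x/2.8,110+y/2.8)); s=lambda x,y:(S,(170+x/2.3,120+y/2.3))
for n,a,b in[("ivory cap",(522,332),(321,214)),("tan cap",(389,347),(312,275)),("handle",(355,140),(145,130)),("hinge",(80,104),(29,250)),("red cap",(453,166),(181,163)),("brown cap",(503,158),(188,146)),("turq1",(357,266),(236,286)),("purple",(299,342),(294,325)),("spray",(745,130),(212,65))]:
    print(n,*tri([t(*a),s(*b)]))
# handle orange centroids
for n,c in(("top",T),("side",S)):
    im=cv2.imread(f"pics/{n}0.png"); h=cv2.cvtColor(im,cv2.COLOR_BGR2HSV)
    box=np.zeros(im.shape[:2],bool); 
    if n=="top": box[150:170,268:285]=1
    else: box[165:190,225:242]=1
    m=(im[...,2].astype(int)-im[...,0]>110)&(h[...,0]<12)&box; ys,xs=np.where(m); print(n,m.sum(),xs.mean(),ys.mean(),xs.min(),xs.max(),ys.min(),ys.max())
# tray edges at expected heights
for p,z in[((524,52),193),((532,172),145),((288,203),145)]: print("tray",atz(*t(*p),z))
# jar body tops z=52: corners
for n,cs in{"ivory":[(508,311),(547,316),(541,358),(500,352)],"tan":[(397,322),(415,352),(380,374),(363,342)]}.items():
    P=np.array([atz(*t(*p),52)[:2] for p in cs]); print(n,P.mean(0),[float(np.degrees(np.arctan2(*(P[(i+1)%4]-P[i])[::-1]))%90) for i in range(4)],[float(np.linalg.norm(P[(i+1)%4]-P[i])) for i in range(4)])
o=get_obs(); print(o["ee_pos"],o["orientation"],R.from_rotvec(o["orientation"]).as_matrix(),ctrl.grip_point_offset,o["t"])
E
```

```text
ivory cap [ 441.9 -139.5   57.3] [3.4, 3.4]
tan cap [430.4  14.2  59.3] [1.7, 1.7]
handle [632.3  41.1 268.8] [1.7, 1.7]
hinge [675.4 307.6 265.8] [2.3, 2.3]
red cap [619.8 -59.  169.4] [2.2, 2.2]
brown cap [ 625.6 -112.6  166.7] [3.8, 3.8]
turq1 [524.7  48.6  55. ] [2.1, 2.1]
purple [438.  117.8  56.2] [2.6, 2.6]
spray [ 648.2 -364.9  177.6] [1.7, 1.7]<stdin>:13: RuntimeWarning: Mean of empty slice.
  ret = ret.dtype.type(ret / rcount)
Traceback (most recent call last):
ValueError: zero-size array to reduction operation minimum which has no identity
```

```bash
python3 - <<'E'
from h import *
np.set_printoptions(precision=3,suppress=True)
T=cal("top")
t=lambda x,y:(T,(150+x/2.8,110+y/2.8))
for p,z in[((524,52),193),((532,172),145),((288,203),145)]: print("tray",atz(*t(*p),z))
for n,cs in{"ivory":[(508,311),(547,316),(541,358),(500,352)],"tan":[(397,322),(415,352),(380,374),(363,342)]}.items():
    P=np.array([atz(*t(*p),52)[:2] for p in cs]); print(n,P.mean(0),[float(np.degrees(np.arctan2(*(P[(i+1)%4]-P[i])[::-1]))%90) for i in range(4)],[float(np.linalg.norm(P[(i+1)%4]-P[i])) for i in range(4)])
for n,p,z in(("ivory",(522,332),66),("tan",(389,347),66),("red",(453,166),180),("brown",(503,158),180)):print(n,atz(*t(*p),z))
o=get_obs(); print(o["ee_pos"],o["orientation"],R.from_rotvec(o["orientation"]).as_matrix(),ctrl.grip_point_offset,o["t"])
print(cal("wrist"))
E
```

```text
tray [ 735.443 -134.479  193.   ]
tray [ 616.894 -144.963  145.   ]
tray [590.733 119.079 145.   ]
ivory [ 442.616 -141.869] [81.13262795764373, 79.84888238434348, 80.15621167321693, 77.06229479173629] [45.368521269636105, 49.00031420103979, 47.705819747194056, 48.29688818255983]
tan [431.484  14.79 ] [29.40384401842894, 30.548659349270224, 26.53512663895926, 28.900003835165933] [40.40839326107224, 47.76035424311672, 41.81653462683047, 45.659767050199996]
ivory [ 445.205 -137.943   66.   ]
tan [432.139  14.457  66.   ]
red [620.238 -57.881 180.   ]
brown [ 627.169 -110.405  180.   ]
[ 213.602 -587.351  222.698] [3.094 0.545 0.   ] [[ 0.94   0.342  0.   ]
 [ 0.342 -0.94  -0.   ]
 [-0.     0.    -1.   ]] 18.700000000000003 1.2
(array([[363.292,   0.   , 281.323],
       [  0.   , 363.292, 209.904],
       [  0.   ,   0.   ,   1.   ]]), array([ 282.934, -561.129,  385.365]), array([[ 0.343, -0.905, -0.253],
       [-0.939, -0.33 , -0.093],
       [ 0.001,  0.27 , -0.963]]))
```

```bash
cat >> h.py <<'E'
def yaw(): 
    M=R.from_rotvec(get_obs()["orientation"]).as_matrix(); return float(np.arctan2(M[1,1],M[0,1]))
def plan(wps,p0=None,a0=None,step=50):
    """wps: (x,y,z,yaw of tool y,open%[,step]); prints rows; tool x=(-sin a,cos a), y=(cos a,sin a), z down"""
    o=get_obs(); p=np.array(o["ee_pos"] if p0 is None else p0,float); a=yaw() if a0 is None else a0; rows=[]
    for w in wps:
        q=np.array(w[:3],float); st=w[5] if len(w)>5 else step
        n=int(max(1,np.ceil(np.linalg.norm(q-p)/st),np.ceil(abs(w[3]-a)/np.radians(10))))
        for i in range(n):
            k=n-i; d=(q-p)/k; c,s=np.cos(a),np.sin(a)
            r=[round(float(v)/10,1) for v in (-s*d[0]+c*d[1], c*d[0]+s*d[1], -d[2])]
            t=round(float(-np.degrees(w[3]-a)/k)); 
            p=p+10*np.array([-s*r[0]+c*r[1],c*r[0]+s*r[1],-r[2]]); a-=np.radians(t); rows.append(r+[t,w[4]])
    for i in range(0,len(rows),10): print(rows[i:i+10])
    print(np.round(p,1),round(a,3))
E
python3 - <<'E'
from h import *
plan([(260,-500,340,-1.0,100),(600,35,345,-.16,100)])
E
```

```text
[[1.8, -1.7, -2.9, -3, 100], [1.9, -1.5, -2.9, -3, 100], [2.0, -1.5, -3.0, -3, 100], [2.1, -1.3, -2.9, -4, 100], [4.4, -2.0, -0.0, -4, 100], [4.6, -1.7, -0.0, -4, 100], [4.7, -1.4, -0.0, -4, 100], [4.8, -1.1, -0.1, -4, 100], [4.8, -0.7, -0.0, -4, 100], [4.9, -0.4, -0.1, -3, 100]]
[[4.9, -0.1, -0.0, -4, 100], [4.9, 0.2, -0.1, -3, 100], [4.8, 0.4, -0.0, -4, 100], [4.8, 0.8, -0.1, -3, 100], [4.8, 1.0, -0.0, -4, 100], [4.6, 1.4, -0.1, -3, 100], [4.6, 1.6, -0.0, -4, 100]]
[599.6  35.1 344.7] -0.157
```

>>> {"op": "move_arm", "data": {"rows": [[1.8, -1.7, -2.9, -3, 100], [1.9, -1.5, -2.9, -3, 100], [2.0, -1.5, -3.0, -3, 100], [2.1, -1.3, -2.9, -4, 100], [4.4, -2.0, 0, -4, 100], [4.6, -1.7, 0, -4, 100], [4.7, -1.4, 0, -4, 100], [4.8, -1.1, -0.1, -4, 100], [4.8, -0.7, 0, -4, 100], [4.9, -0.4, -0.1, -3, 100]]}}

```text
t: 2.45
ee_pos: [418.0, -251.4, 341.9]
orientation: [2.772, 1.477, 0.0]
ft_force: [0.3, 0.3, 0.3]
width: 87.6
grasp_force: 0.0
```

>>> {"op": "move_arm", "data": {"rows": [[4.9, -0.1, 0, -4, 100], [4.9, 0.2, -0.1, -3, 100], [4.8, 0.4, 0, -4, 100], [4.8, 0.8, -0.1, -3, 100], [4.8, 1.0, 0, -4, 100], [4.6, 1.4, -0.1, -3, 100], [4.6, 1.6, 0, -4, 100], [0, 0, 0, 0, 100]]}}

```text
t: 3.45
ee_pos: [600.7, 37.6, 344.2]
orientation: [-2.385, -2.044, -0.0]
ft_force: [-0.6, -0.6, -0.4]
width: 88.0
grasp_force: 0.0
```

```bash
python3 - <<'E'
from h import *
W=cal("wrist"); im=optics.get_image("wrist"); cv2.imwrite("pics/w1.png",im); np.save("w1.npy",np.array(W,dtype=object),allow_pickle=True)
T,S=cal("top"),cal("side")
print([(d["point"],d["conf"]) for d in spotter.find_in("wrist","lamp_handle")], proj(W,[632,41,270]),get_obs()["ee_pos"],yaw(),get_obs()["t"])
E
```

```text
Traceback (most recent call last):
ValueError: could not broadcast input array from shape (3,3) into shape (3,)
```

View pics/w1.png

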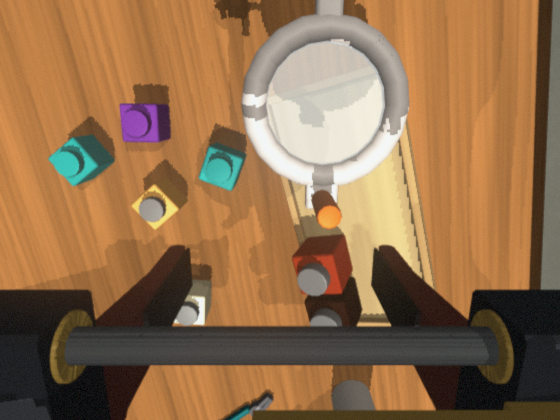

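Wrist view: handle top at (329,216), tan jar with grey cap at (152,209), ivory (190,312), red (313,278) and brown (326,318). The turquoise and purple jars have coloured caps, so they aren't confused with these.

```bash
python3 - <<'E'
from h import *
np.set_printoptions(precision=1,suppress=True)
W=cal("wrist");T=cal("top");S=cal("side")
h=atz(W,(329,214),291); print("handle",h,tri([(W,(329,214)),(T,(276.8,160)),(S,(233,172))]))
for n,p,z in(("tan",(151,209),66),("ivory",(189,313),66),("red",(313,279),180)):print(n,atz(W,p,z))
for n,a,b,c in(("tan",(151,209),(288.9,234),(305.6,239)),("ivory",(189,313),(336.3,228.6),(309.5,211)),):print(n,tri([(W,a),(T,b),(S,c)]),tri([(W,a),(T,b)]))
E
```

```text
handle [630.6  42.9 291. ] (array([630.8,  40.6, 282.7]), [0.5, 0.7, 1.1])
tan [430.1  13.7  66. ]
ivory [ 444.6 -138.3   66. ]
red [617.1 -55.8 180. ]
tan (array([429.8,  13.9,  62.2]), [1.5, 2.2, 1.2]) (array([431.9,  14.6,  70.4]), [0.1, 0.1])
ivory (array([ 442.7, -138.8,   65. ]), [1.5, 2.7, 4.0]) (array([ 445.2, -137.4,   67.7]), [0.1, 0.1])
```

```bash
python3 - <<'E'
from h import *
H=np.array([675.4,307.6])
f0=.164
w=[(631,42,300,-f0,100,30),(631,42,257,-f0,100,25)]
plan(w)
w=[(631,42,257,-f0,30)]*1+[(*(H+268*np.array([-np.sin(f),-np.cos(f)])),257,-f,30) for f in np.linspace(f0,1.54,15)[1:]]
plan(w,p0=(631,42,257),a0=-f0)
E
```

```text
[[0.5, 1.5, 2.2, 0, 100], [0.6, 1.5, 2.2, 0, 100], [-0.0, -0.0, 2.2, 0, 100], [-0.0, -0.0, 2.1, 0, 100]]
[631.1  42.4 257.2] -0.155
[[0.0, 0.0, -0.0, 0, 30], [0.3, -2.6, -0.0, 6, 30], [0.1, -2.6, -0.0, 5, 30], [0.1, -2.6, -0.0, 6, 30], [0.1, -2.7, -0.0, 6, 30], [0.1, -2.6, -0.0, 5, 30], [0.2, -2.6, -0.0, 6, 30], [0.1, -2.7, -0.0, 5, 30], [0.1, -2.6, -0.0, 6, 30], [0.2, -2.6, -0.0, 6, 30]]
[[0.1, -2.7, -0.0, 5, 30], [0.1, -2.6, -0.0, 6, 30], [0.2, -2.6, -0.0, 6, 30], [0.1, -2.6, -0.0, 5, 30], [0.1, -2.7, -0.0, 6, 30]]
[407.4 299.6 257. ] -1.543
```

>>> {"op": "move_arm", "data": {"rows": [[0.5, 1.5, 2.2, 0, 100], [0.6, 1.5, 2.2, 0, 100], [0, 0, 2.2, 0, 100], [0, 0, 2.1, 0, 100], [0, 0, 0, 0, 30], [0, 0, 0, 0, 30], [0, 0, 0, 0, 30]]}}

```text
t: 4.38
ee_pos: [631.5, 40.9, 259.0]
orientation: [2.389, 2.039, 0.002]
ft_force: [-0.3, -0.1, -0.0]
width: 61.3
grasp_force: 0.0
```

>>> {"op": "move_arm", "data": {"rows": [[0.2, -1.5, 0, 3, 30], [0.2, -1.5, 0, 3, 30], [0.1, -2.6, 0, 5, 30], [0.1, -2.6, 0, 6, 30], [0.1, -2.7, 0, 6, 30]]}}

```text
t: 5.0
ee_pos: [529.5, 81.1, 258.8]
orientation: [2.75, 1.517, 0.004]
ft_force: [1.9, 1.1, -0.7]
width: 26.3
grasp_force: 0.6
```

>>> {"op": "move_arm", "data": {"rows": [[0.1, -2.6, 0, 5, 30], [0.2, -2.6, 0, 6, 30], [0.1, -2.7, 0, 5, 30], [0.1, -2.6, 0, 6, 30], [0.2, -2.6, 0, 6, 30], [0.1, -2.7, 0, 5, 30]]}}

```text
t: 5.75
ee_pos: [426.5, 198.7, 258.8]
orientation: [-3.068, -0.675, -0.004]
ft_force: [1.5, 0.2, -0.4]
width: 26.3
grasp_force: 0.6
```

>>> {"op": "move_arm", "data": {"rows": [[0.1, -2.0, 0, 5, 30], [0.1, -1.2, 0, 2, 30]]}}

```text
t: 6.0
ee_pos: [415.5, 229.0, 258.6]
orientation: [-3.103, -0.49, -0.002]
ft_force: [-0.6, -1.6, 0.5]
width: 26.4
grasp_force: 0.5
```

>>> {"op": "move_arm", "data": {"rows": [[0.1, -1.5, 0, 3, 30], [0.1, -1.5, 0, 3, 30]]}}

```text
t: 6.25
ee_pos: [409.1, 257.9, 258.5]
orientation: [-3.125, -0.325, -0.002]
ft_force: [-1.1, -1.4, 0.9]
width: 26.4
grasp_force: 0.5
```

>>> {"op": "move_arm", "data": {"rows": [[0.1, -1.0, 0, 2, 30], [0, -0.6, 0, 1, 30]]}}

```text
t: 6.5
ee_pos: [407.2, 273.9, 258.4]
orientation: [-3.132, -0.246, -0.002]
ft_force: [0.5, -1.4, 0.5]
width: 26.5
grasp_force: 0.4
```

>>> {"op": "move_arm", "data": {"rows": [[0, -0.5, 0, 1, 30], [0, -0.5, 0, 1, 30]]}}

```text
t: 6.75
ee_pos: [406.1, 281.1, 257.9]
orientation: [3.13, 0.192, 0.002]
ft_force: [7.2, -24.7, 8.3]
width: 26.6
grasp_force: 13.2
```

```bash
python3 - <<'E'
from h import *
o=get_obs()["ee_pos"];a=yaw();print(o,a)
y=np.array([np.cos(a),np.sin(a),0])*4
p=o+y
plan([(*p,a,100) if 0 else (*p,p[2]*0+a,60),]) if 0 else None
plan([(p[0],p[1],258,a,60),(p[0],p[1],258,a,100),(p[0],p[1],345,a,100),(570,0,345,.11,100)])
E
```

```text
[406.09827633 281.06742098 257.91330436] -1.4483816252520048
[[-0.0, 0.4, -0.0, 0, 60], [0.0, 0.0, -0.0, 0, 100], [0.0, 0.0, -4.4, 0, 100], [0.0, 0.0, -4.3, 0, 100], [1.4, 3.3, -0.0, -10, 100], [0.8, 3.5, -0.0, -10, 100], [0.2, 3.6, -0.0, -10, 100], [-0.4, 3.5, -0.0, -10, 100], [-1.0, 3.4, -0.0, -10, 100], [-1.6, 3.2, -0.0, -10, 100]]
[[-2.1, 2.9, -0.0, -10, 100], [-2.6, 2.5, -0.0, -10, 100], [-2.9, 2.0, -0.0, -9, 100]]
[5.701e+02 5.000e-01 3.449e+02] 0.105
```

>>> {"op": "move_arm", "data": {"rows": [[0, 0.4, 0, 0, 60], [0, 0, 0, 0, 100], [0, 0, -4.4, 0, 100], [0, 0, -4.3, 0, 100], [1.4, 3.3, 0, -10, 100], [0.8, 3.5, 0, -10, 100], [0.2, 3.6, 0, -10, 100], [-0.4, 3.5, 0, -10, 100], [-1.0, 3.4, 0, -10, 100], [-1.6, 3.2, 0, -10, 100]]}}

```text
t: 8.0
ee_pos: [514.4, 93.5, 344.7]
orientation: [-2.615, -1.741, -0.001]
ft_force: [-0.0, -0.2, -0.4]
width: 87.7
grasp_force: 0.0
```

>>> {"op": "move_arm", "data": {"rows": [[-2.1, 2.9, 0, -10, 100], [-2.6, 2.5, 0, -10, 100], [-2.9, 2.0, 0, -9, 100], [0, 0, 0, 0, 100]]}}

```text
t: 8.5
ee_pos: [570.1, 1.2, 344.3]
orientation: [-2.105, -2.332, -0.0]
ft_force: [-0.2, 0.0, -1.1]
width: 88.2
grasp_force: 0.0
```

```bash
python3 - <<'E'
from h import *
o=get_obs();print(o["ee_pos"],yaw(),o["t"],o["ft_force"]); W=cal("wrist"); im=optics.get_image("wrist"); cv2.imwrite("pics/w2.png",im); cv2.imwrite("pics/t2.png",optics.get_image("top"))
print(W)
import pickle; pickle.dump(W,open("w2.pkl","wb"))
E
```

```text
[570.07744653   1.15438544 344.29646447] 0.10194441646813003 8.5 [-0.17343388  0.00413715 -1.06470023]
(array([[363.29194842,   0.        , 281.32317969],
       [  0.        , 363.29194842, 209.90442193],
       [  0.        ,   0.        ,   1.        ]]), array([562.22389319,  75.76563254, 507.01821324]), array([[ 0.99467631,  0.09890032,  0.02894417],
       [ 0.10304369, -0.95736202, -0.26988879],
       [ 0.00101796,  0.2714345 , -0.96245638]]))
```

View pics/w2.png

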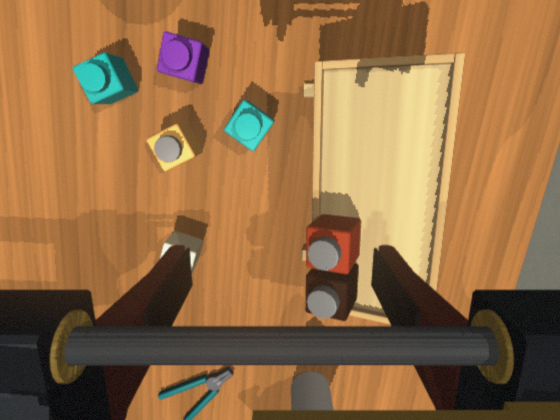

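Wrist view: tray now uncovered. Rim corners are front-left (316,63) and back-left (463,55), red cap (324,253), brown cap (323,301), tan (168,149). The lamp is out of the picture.

```bash
python3 - <<'E'
from h import *
import pickle
from scipy.optimize import least_squares
np.set_printoptions(precision=2,suppress=True)
W=pickle.load(open("w2.pkl","rb")); T=cal("top")
def P(v,X):
    return np.array([v[0],v[1],135])+R.from_euler("zy",[v[2],-.42]).apply(X)
def res(v):
    obs=[(W,(316,63),(-68,138,10)),(W,(463,55),(68,138,10)),(W,(324,253),(-37,v[3],66)),(W,(323,301),(-37,v[4],66)),
     (T,(311.8,169.3),(-37,v[3],66)),(T,(329.6,166.4),(-37,v[4],66)),(T,(337.1,128.6),(68,-138,10)),(T,(340,171.4),(-68,-138,10))]
    return np.concatenate([proj(c,P(v,np.array(X,float)))-np.array(p) for c,p,X in obs])
s=least_squares(res,[650,0,.11,-60,-110],loss="soft_l1"); print(s.x,res(s.x).reshape(-1,2))
v=s.x
for y in (v[3]+50,v[3]+101): print("target rear-edge",P(v,np.array([-10,y,0])),"jar base",P(v,np.array([-33,y,0])))
for p in((168,148),):print(atz(W,p,66))
np.save("tray.npy",v)
im=cv2.imread("pics/t2.png"); cv2.imwrite("pics/t2c.png",cv2.resize(im[110:290,130:430],None,fx=2.6,fy=2.6,interpolation=cv2.INTER_CUBIC))
E
```

```text
[673.18  -7.62   0.11 -42.71 -93.12] [[-0.19  1.  ]
 [ 1.29 -1.37]
 [-0.19  0.3 ]
 [-0.53  0.38]
 [-1.18  0.97]
 [-1.82  1.49]
 [ 0.18 -1.89]
 [ 1.42 -0.44]]
target rear-edge [663.35  -1.51 130.61] jar base [642.49  -4.1  121.29]
target rear-edge [658.11  49.17 128.27] jar base [637.24  46.57 118.95]
[431.9   15.06  66.  ]
```

View pics/t2c.png

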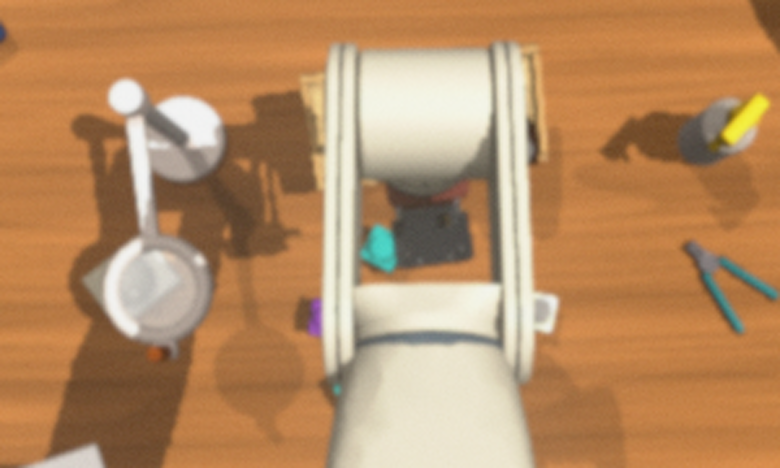

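```bash
python3 - <<'E'
from h import *
import pickle
from scipy.optimize import least_squares
np.set_printoptions(precision=2,suppress=True)
W=pickle.load(open("w2.pkl","rb")); T=cal("top")
def P(v,X):
    return np.array([v[0],v[1],135])+R.from_euler("ZY",[v[2],-.42]).apply(X)
def res(v):
    obs=[(W,(316,63),(-68,138,10)),(W,(463,55),(68,138,10)),(W,(324,253),(-37,v[3],66)),(W,(323,301),(-37,v[4],66)),
     (T,(311.8,169.3),(-37,v[3],66)),(T,(329.6,166.4),(-37,v[4],66)),(T,(337.1,128.6),(68,-138,10)),(T,(340,171.4),(-68,-138,10))]
    return np.concatenate([proj(c,P(v,np.array(X,float)))-np.array(p) for c,p,X in obs])
s=least_squares(res,[650,0,.11,-60,-110],loss="soft_l1"); print(s.x,res(s.x).reshape(-1,2))
v=s.x
for y in (v[3]+50,v[3]+101): print("target rear-edge",P(v,np.array([-10,y,0])),"jar base",P(v,np.array([-33,y,0])))
np.save("tray.npy",v)
plan([(431.5,14.5,150,.5,100),(431.5,14.5,16,.5,100,35)])
E
```

```text
[673.26  -8.06   0.11 -40.42 -92.43] [[-0.8   0.35]
 [ 3.22 -0.62]
 [-0.15  0.28]
 [-0.31  0.34]
 [-0.95  0.94]
 [-1.17  1.36]
 [ 0.45 -1.8 ]
 [ 1.19 -0.56]]
target rear-edge [663.11   0.44 130.92] jar base [642.24  -1.92 121.54]
target rear-edge [657.39  51.11 130.92] jar base [636.52  48.76 121.54]
[[0.5, -2.7, 3.9, -5, 100], [0.7, -2.7, 3.9, -4, 100], [0.9, -2.6, 3.9, -5, 100], [1.2, -2.5, 3.9, -4, 100], [1.4, -2.4, 3.8, -5, 100], [-0.0, 0.0, 3.4, 0, 100], [-0.0, 0.0, 3.3, 0, 100], [-0.0, 0.0, 3.4, 0, 100], [-0.0, 0.0, 3.3, 0, 100]]
[431.2  14.9  16.4] 0.503
```

>>> {"op": "move_arm", "data": {"rows": [[0.5, -2.7, 3.9, -5, 100], [0.7, -2.7, 3.9, -4, 100], [0.9, -2.6, 3.9, -5, 100], [1.2, -2.5, 3.9, -4, 100], [1.4, -2.4, 3.8, -5, 100], [0, 0, 1.5, 0, 100], [0, 0, 0, 0, 100]]}}

```text
t: 9.48
ee_pos: [430.3, 15.2, 135.1]
orientation: [-1.594, -2.705, 0.001]
ft_force: [0.6, 0.1, 0.1]
width: 87.5
grasp_force: 0.0
```

```bash
python3 - <<'E'
from h import *
o=get_obs();print(o["ee_pos"],yaw(),o["t"]); W=cal("wrist"); im=optics.get_image("wrist"); cv2.imwrite("pics/w3.png",im)
print(proj(W,(431.5,14.5,66)),[(d["point"],d["conf"]) for d in spotter.find_in("wrist","tan_jar")])
E
```

```text
[430.25081806  15.15119809 135.14675053] 0.5056213721224566 9.475
[282.10461725 225.39095225] [([281.8, 213.0], 0.87), ([409.7, 221.4], 0.81), ([219.5, 55.4], 0.74), ([368.6, 83.7], 0.71)]
```

View pics/w3.png

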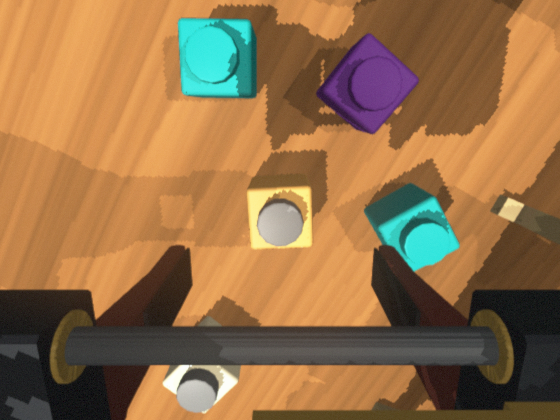

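Wrist close-up: the tan jar (cap at (280,223)) sits square between the fingers, as predicted. The turquoise corner at (368,215) is near the right finger, so I'll descend with the fingers partly open.

>>> {"op": "move_arm", "data": {"rows": [[-0.1, 0, 3.0, 0, 76], [0, 0.1, 3.0, 0, 76], [0, 0, 3.0, 0, 76], [0, 0, 2.9, 0, 76], [0, 0, 0, 0, 30], [0, 0, 0, 0, 30], [0, 0, 0, 0, 30], [0, 0, 0, 0, 30]]}}

```text
t: 10.58
ee_pos: [433.7, 13.9, 17.8]
orientation: [1.594, 2.705, 0.002]
ft_force: [-0.9, 0.0, 8.9]
width: 45.9
grasp_force: 29.8
```

```bash
python3 - <<'E'
from h import *
print(np.load("tray.npy")[2])
plan([(433,14,120,.5,30,40),(550,10,215,.3,30,40),(640,-1,215,.11,30,40),(640,-1,165,.11,30,25)])
E
```

```text
0.11237104163891035
[[0.0, -0.0, -3.4, 0, 30], [0.0, -0.0, -3.4, 0, 30], [0.0, -0.1, -3.4, 0, 30], [-1.5, 2.5, -2.4, 3, 30], [-1.4, 2.6, -2.4, 3, 30], [-1.2, 2.7, -2.4, 3, 30], [-1.1, 2.7, -2.3, 3, 30], [-1.2, 2.8, -0.0, 4, 30], [-1.0, 2.8, -0.0, 3, 30], [-0.9, 2.9, -0.0, 4, 30]]
[[-0.0, -0.0, 2.5, 0, 30], [-0.0, -0.0, 2.5, 0, 30]]
[640.1  -1.  164.8] 0.104
```

>>> {"op": "move_arm", "data": {"rows": [[0, 0, -3.4, 0, 30], [0, 0, -3.4, 0, 30], [0, -0.1, -3.4, 0, 30], [-1.5, 2.5, -2.4, 3, 30], [-1.4, 2.6, -2.4, 3, 30], [-1.2, 2.7, -2.4, 3, 30], [-1.1, 2.7, -2.3, 3, 30], [-1.2, 2.8, 0, 4, 30], [-1.0, 2.8, 0, 3, 30], [-0.9, 2.9, 0, 4, 30]]}}

```text
t: 11.82
ee_pos: [639.7, -1.1, 214.0]
orientation: [-2.105, -2.332, 0.0]
ft_force: [0.3, 0.3, -2.4]
width: 45.8
grasp_force: 29.7
```

>>> {"op": "move_arm", "data": {"rows": [[0, 0, 0, 0, 30], [0, 0, 2.0, 0, 30], [0, 0, 0, 0, 30]]}}

```text
t: 12.2
ee_pos: [636.4, -0.9, 191.1]
orientation: [-2.099, -2.332, 0.005]
ft_force: [0.1, -0.2, -1.5]
width: 45.8
grasp_force: 29.7
```

```bash
python3 - <<'E'
from h import *
o=get_obs();print(o["ee_pos"],yaw(),o["t"],o["width"]); W=cal("wrist"); im=optics.get_image("wrist"); 
i2=optics.get_image("side")[130:250,180:330]
cv2.imwrite("pics/w4.png",np.hstack([cv2.resize(im[130:400,180:480],(400,360)),cv2.resize(i2,(400,360),interpolation=cv2.INTER_CUBIC)]))
E
```

```text
[636.43498999  -0.85698647 191.12221269] 0.10498613822671822 12.2 45.82882717524955
```

View pics/w4.png

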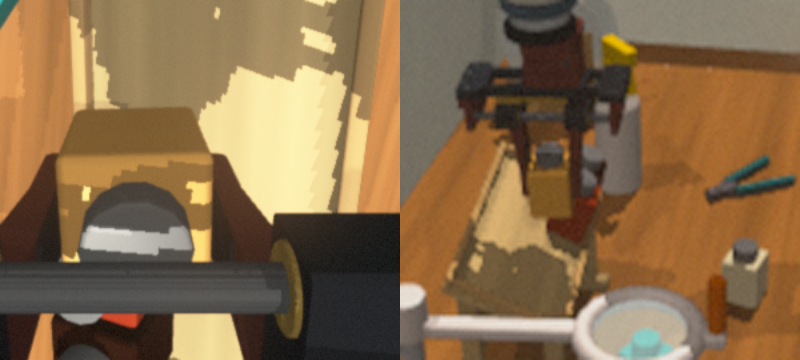

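The tan jar hangs upright and square in the grip above its slot, just left of the red jar. Next I lower it until it touches.

>>> {"op": "move_arm", "data": {"rows": [[0, 0.3, 1.5, 0, 30], [0, 0, 1.5, 0, 30], [0, 0, 0, 0, 30]]}}

```text
t: 12.68
ee_pos: [640.9, -0.6, 161.6]
orientation: [-2.101, -2.332, 0.004]
ft_force: [1.3, 1.0, -1.7]
width: 46.1
grasp_force: 29.7
```

>>> {"op": "move_arm", "data": {"rows": [[0, 0, 0.5, 0, 30], [0, 0, 0.3, 0, 30], [0, 0, 0, 0, 30]]}}

```text
t: 13.05
ee_pos: [642.1, -0.7, 155.6]
orientation: [-2.102, -2.334, 0.0]
ft_force: [-0.3, -0.5, -0.8]
width: 46.0
grasp_force: 29.7
```

>>> {"op": "move_arm", "data": {"rows": [[0, -0.1, 0.3, 0, 30], [0, 0, 0.2, 0, 30], [0, 0, 0, 0, 30]]}}

```text
t: 13.42
ee_pos: [641.0, -0.8, 150.5]
orientation: [-2.102, -2.334, 0.0]
ft_force: [-0.6, -0.4, -1.5]
width: 46.3
grasp_force: 29.7
```

>>> {"op": "move_arm", "data": {"rows": [[0, 0, 0.2, 0, 30], [0, 0, 0, 0, 30]]}}

```text
t: 13.68
ee_pos: [641.3, -0.8, 150.0]
orientation: [2.102, 2.334, 0.001]
ft_force: [-4.2, 0.3, 7.9]
width: 45.9
grasp_force: 29.7
```

>>> {"op": "move_arm", "data": {"rows": [[0, 0, 0, 0, 56], [0, 0, 0, 0, 60], [0, 0, 0, 0, 64], [0, 0, 0, 0, 68], [0, 0, 0, 0, 73], [0, 0, 0, 0, 78], [0, 0, 0, 0, 84], [0, 0, 0, 0, 90], [0, 0, 0, 0, 96], [0, 0, 0, 0, 100]]}}

```text
t: 14.92
ee_pos: [641.4, -0.8, 148.8]
orientation: [2.102, 2.334, 0.001]
ft_force: [0.1, -0.1, 0.4]
width: 87.4
grasp_force: 0.0
```

```bash
python3 - <<'E'
from h import *
o=get_obs();print(o["ee_pos"],yaw(),o["t"],o["width"],o["ft_force"]); W=cal("wrist"); im=optics.get_image("wrist"); 
i2=optics.get_image("side")[130:250,180:330]
cv2.imwrite("pics/w5.png",np.hstack([cv2.resize(im[130:400,180:480],(400,360)),cv2.resize(i2,(400,360),interpolation=cv2.INTER_CUBIC)]))
E
```

```text
[641.43313941  -0.75429887 148.84967012] 0.10446941663131025 14.925 87.41019414566595 [ 0.11178924 -0.06102052  0.36616033]
```

View pics/w5.png

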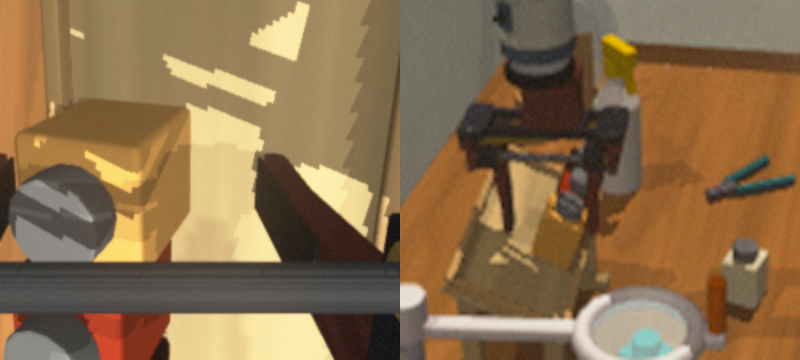

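Tan jar now leans flat on the slope beside the red jar with a small gap, clear of both fingers. I'll lift off, then go to the ivory jar at about (444,-138.5) with yaw −0.17.

```bash
python3 - <<'E'
from h import *
plan([(635,-2,149,.105,100),(635,-2,230,.105,100,40),(560,-60,240,0,100),(444.5,-138.3,140,-.17,100)])
E
```

```text
[[-0.1, -0.6, -0.0, 0, 100], [0.0, -0.0, -2.7, 0, 100], [0.0, -0.0, -2.7, 0, 100], [0.0, -0.0, -2.7, 0, 100], [-2.5, -4.1, -0.5, 3, 100], [-2.6, -3.9, -0.5, 3, 100], [-2.0, -2.9, 2.5, 2, 100], [-2.1, -2.8, 2.5, 3, 100], [-2.2, -2.7, 2.5, 2, 100], [-2.3, -2.6, 2.5, 3, 100]]
[ 444.6 -138.7  139.8] -0.175
```

>>> {"op": "move_arm", "data": {"rows": [[0, -0.6, 0, 0, 100], [0, 0, -2.7, 0, 100], [0, 0, -2.7, 0, 100], [0, 0, -2.7, 0, 100], [-2.5, -4.1, -0.5, 3, 100], [-2.6, -3.9, -0.5, 3, 100], [-2.0, -2.9, 2.5, 2, 100], [-2.1, -2.8, 2.5, 3, 100], [-2.2, -2.7, 2.5, 2, 100], [-2.3, -2.6, 2.5, 3, 100]]}}

```text
t: 16.27
ee_pos: [443.1, -138.2, 139.3]
orientation: [2.408, 2.017, 0.001]
ft_force: [1.1, -0.9, 0.3]
width: 87.6
grasp_force: 0.0
```

>>> {"op": "move_arm", "data": {"rows": [[0, 0, 0, 0, 100]]}}

```text
t: 16.4
ee_pos: [440.9, -137.9, 138.2]
orientation: [-2.406, -2.014, 0.004]
ft_force: [0.0, 0.4, 0.5]
width: 87.6
grasp_force: 0.0
```

```bash
python3 - <<'E'
from h import *
o=get_obs();print(o["ee_pos"],yaw(),o["t"]); W=cal("wrist"); im=optics.get_image("wrist"); cv2.imwrite("pics/w6.png",im)
print(proj(W,(444.5,-138.3,66)),[(d["point"],d["conf"]) for d in spotter.find_in("wrist","ivory_jar")])
r=spotter.regions_of("wrist","ivory_jar")
if r:
    m=r[0]["region"].astype(np.uint8); g=cv2.findContours(m,0,2)[0]; print(cv2.minAreaRect(max(g,key=cv2.contourArea)))
E
```

```text
[ 440.92262344 -137.8752377   138.2177103 ] -0.17719381755267677 16.4
[287.26038051 222.02919712] [([278.4, 208.7], 0.86)]
((282.0677185058594, 210.24691772460938), (64.55440521240234, 73.24442291259766), 3.094058036804199)
```

View pics/w6.png

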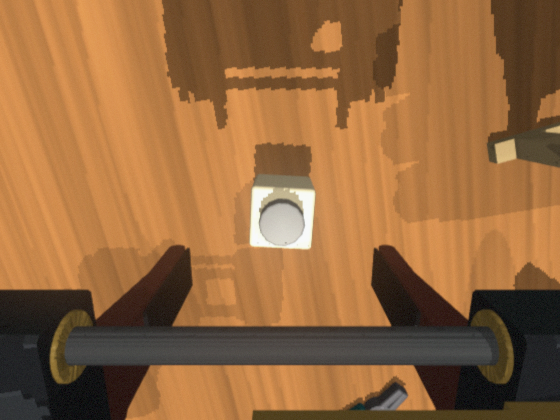

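The ivory jar (cap at (282,222)) is centred and square between the fingers, with nothing else near.

>>> {"op": "move_arm", "data": {"rows": [[0, 0, 3.0, 0, 80], [0, 0, 3.0, 0, 80], [0, 0, 3.0, 0, 80], [0, 0, 3.0, 0, 76], [0, 0, 0, 0, 30], [0, 0, 0, 0, 30], [0, 0, 0, 0, 30], [0, 0, 0, 0, 30]]}}

```text
t: 17.55
ee_pos: [445.2, -138.0, 20.7]
orientation: [2.405, 2.018, 0.002]
ft_force: [0.0, 1.5, 4.1]
width: 46.1
grasp_force: 29.7
```

```bash
python3 - <<'E'
from h import *
# tan placed: check with top camera (arm may occlude) + plan for ivory
v=np.load("tray.npy"); print(v)
P=lambda X:np.array([v[0],v[1],135])+R.from_euler("ZY",[v[2],-.42]).apply(X)
T=cal("top");S=cal("side")
it=optics.get_image("top");isd=optics.get_image("side");cv2.imwrite("pics/t3.png",it);cv2.imwrite("pics/s3.png",isd)
for c,n in((T,"top"),(S,"side")):
    for y in(48,50,52,54):
        print(n,y,proj(c,P(np.array([-37,v[3]+y,26]))).round(1))
    for l in("tan_jar","red_jar"):print(l,[(np.round(d["point"]).tolist(),round(d["conf"],2)) for d in spotter.find_in(n,l)])
print(get_obs()["ee_pos"],get_obs()["width"],yaw())
E
```

```text
[ 6.73256905e+02 -8.05634615e+00  1.12371042e-01 -4.04233900e+01
 -9.24268901e+01]
top 48 [293.7 169.1]
top 50 [293.1 169.2]
top 52 [292.4 169.3]
top 54 [291.7 169.3]
tan_jar [([290.0, 165.0], 0.85), ([267.0, 263.0], 0.68), ([277.0, 206.0], 0.67), ([255.0, 232.0], 0.45)]
red_jar [([308.0, 170.0], 0.71)]
side 48 [241.2 206.6]
side 50 [241.1 206.9]
side 52 [241.  207.2]
side 54 [240.9 207.6]
tan_jar [([239.0, 205.0], 0.76), ([332.0, 266.0], 0.7), ([298.0, 267.0], 0.69)]
red_jar [([250.0, 193.0], 0.64)]
[ 445.15920566 -137.96435827   20.68168442] 46.059473752575265 -0.17492293234942666
```

```bash
python3 - <<'E'
from h import *
plan([(445,-138,130,-.175,30,40),(500,20,215,-.03,30,45),(635,50.4,215,.106,30,40),(635,50.4,172,.106,30,22)])
E
```

```text
[[-0.0, -0.0, -3.6, 0, 30], [-0.0, -0.0, -3.7, 0, 30], [-0.0, -0.0, -3.6, 0, 30], [3.3, 0.5, -1.7, -2, 30], [3.3, 0.7, -1.7, -2, 30], [3.3, 0.8, -1.7, -1, 30], [3.2, 0.8, -1.7, -2, 30], [3.2, 0.9, -1.7, -1, 30], [0.9, 3.3, -0.0, -2, 30], [0.8, 3.4, -0.0, -2, 30]]
[[0.6, 3.4, -0.0, -2, 30], [0.5, 3.4, -0.0, -2, 30], [0.0, 0.0, 2.1, 0, 30], [0.0, 0.0, 2.2, 0, 30]]
[634.9  50.3 171.7] 0.104
```

>>> {"op": "move_arm", "data": {"rows": [[0, 0, -3.6, 0, 30], [0, 0, -3.7, 0, 30], [0, 0, -3.6, 0, 30], [3.3, 0.5, -1.7, -2, 30], [3.3, 0.7, -1.7, -2, 30], [3.3, 0.8, -1.7, -1, 30], [3.2, 0.8, -1.7, -2, 30], [3.2, 0.9, -1.7, -1, 30], [0.9, 3.3, 0, -2, 30], [0.8, 3.4, 0, -2, 30]]}}

```text
t: 19.1
ee_pos: [567.3, 36.8, 214.4]
orientation: [2.18, 2.261, 0.001]
ft_force: [0.3, 0.6, -0.2]
width: 46.3
grasp_force: 29.7
```

>>> {"op": "move_arm", "data": {"rows": [[0.6, 3.4, 0, -2, 30], [0.5, 3.4, 0, -2, 30], [0, 0, 0, 0, 30], [0, 0, 2.1, 0, 30], [0, 0, 1.5, 0, 30], [0, 0, 0, 0, 30]]}}

```text
t: 19.85
ee_pos: [632.3, 50.3, 176.3]
orientation: [-2.101, -2.332, 0.004]
ft_force: [-0.3, -1.0, -1.3]
width: 45.9
grasp_force: 29.7
```

>>> {"op": "move_arm", "data": {"rows": [[0, 0.2, 1.0, 0, 30], [0, 0, 0.7, 0, 30], [0, 0, 0, 0, 30]]}}

```text
t: 20.23
ee_pos: [635.6, 50.8, 160.0]
orientation: [-2.102, -2.334, 0.001]
ft_force: [0.8, -0.6, -1.7]
width: 46.1
grasp_force: 29.7
```

>>> {"op": "move_arm", "data": {"rows": [[0, 0, 0.3, 0, 30], [0, 0, 0, 0, 30]]}}

```text
t: 20.48
ee_pos: [635.9, 50.8, 157.6]
orientation: [-2.102, -2.334, 0.0]
ft_force: [0.5, -0.1, -0.5]
width: 46.0
grasp_force: 29.7
```

>>> {"op": "move_arm", "data": {"rows": [[0, -0.1, 0.3, 0, 30], [0, 0, 0, 0, 30]]}}

```text
t: 20.72
ee_pos: [634.7, 50.7, 154.4]
orientation: [-2.102, -2.334, 0.001]
ft_force: [0.1, 0.3, -1.2]
width: 46.0
grasp_force: 29.7
```

>>> {"op": "move_arm", "data": {"rows": [[0, 0, 0.2, 0, 30], [0, 0, 0, 0, 30]]}}

```text
t: 20.98
ee_pos: [635.2, 50.7, 152.9]
orientation: [2.102, 2.334, 0.001]
ft_force: [-0.2, 0.0, 1.2]
width: 46.3
grasp_force: 29.7
```

Contact is starting at the predicted height, so I'll lower slightly and release slowly.

>>> {"op": "move_arm", "data": {"rows": [[0, 0, 0.1, 0, 30], [0, 0, 0, 0, 56], [0, 0, 0, 0, 60], [0, 0, 0, 0, 64], [0, 0, 0, 0, 68], [0, 0, 0, 0, 73], [0, 0, 0, 0, 78], [0, 0, 0, 0, 84], [0, 0, 0, 0, 92], [0, 0, 0, 0, 100]]}}

```text
t: 22.22
ee_pos: [635.1, 50.7, 151.8]
orientation: [2.102, 2.334, 0.0]
ft_force: [0.3, -0.1, 0.1]
width: 86.0
grasp_force: 0.0
```

>>> {"op": "move_arm", "data": {"rows": [[0, 0, 0, 0, 100], [0, -0.6, 0, 0, 100], [0, 0, -2.7, 0, 100], [0, 0, -2.7, 0, 100], [0, 0, -4.0, 0, 100], [2.0, -2.0, -4.0, 0, 100], [2.0, -2.0, -4.0, 0, 100], [2.0, -2.0, -2.0, 0, 100], [0, 0, 0, 0, 100]]}}

```text
t: 23.35
ee_pos: [562.6, 104.3, 347.7]
orientation: [2.099, 2.334, 0.005]
ft_force: [0.2, -0.5, -1.0]
width: 88.2
grasp_force: 0.0
```

```bash
python3 - <<'E'
from h import *
import pickle
o=get_obs();print(o["ee_pos"],yaw(),o["t"]); W=cal("wrist"); im=optics.get_image("wrist"); cv2.imwrite("pics/w7.png",im); pickle.dump(W,open("w7.pkl","wb"))
E
```

```text
[562.63420025 104.3398039  347.72600648] 0.10616077958793853 23.35
```

View pics/w7.png

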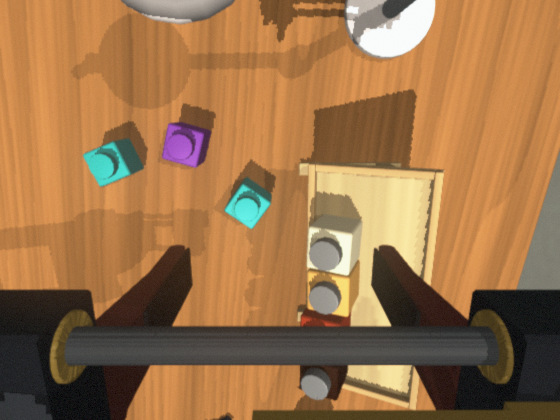

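Wrist view: ivory cap (325,253), tan (324,297), red (behind the gripper bar), brown (316,382), all in one line along the front lip. I'll check where they are in the tray frame.

```bash
python3 - <<'E'
from h import *
import pickle
from scipy.optimize import least_squares
np.set_printoptions(precision=1,suppress=True)
v=np.load("tray.npy");W=pickle.load(open("w7.pkl","rb"))
Rt=R.from_euler("ZY",[v[2],-.42]).as_matrix();o=np.array([v[0],v[1],135])
im=cv2.imread("pics/w7.png")
def ont(p,z):
    x,d=ray(W,p); x=Rt.T@(x-o);d=Rt.T@d; return x+d*(z-x[2])/d[2]
for n,p,z in(("ivory cap",(325.5,253.5),66),("tan cap",(324.5,297.5),66),("brown cap",(316,382.5),66),("ivory TL",(319,216),52),("ivory TR",(362,221),52),("ivory BR",(356,273),52),("lip corner",(307,165),10)):print(n,ont(p,z))
# refine caps by Hough on crop
g=cv2.medianBlur(cv2.cvtColor(im,cv2.COLOR_BGR2GRAY),3)[230:405,290:350]
c=cv2.HoughCircles(g,cv2.HOUGH_GRADIENT,1,25,param1=80,param2=12,minRadius=13,maxRadius=19)
if c is not None:
    for x,y,r in c[0]:print(x+290,y+230,r,ont((x+290,y+230),66))
E
```

```text
ivory cap [-29.7  62.6  66. ]
tan cap [-29.3  15.2  66. ]
brown cap [-36.  -89.6  66. ]
ivory TL [-41.6  95.3  52. ]
ivory TR [ 1.  95.4 52. ]
ivory BR [-2.  41.1 52. ]
lip corner [-70.1 138.5  10. ]
325.5 253.5 16.1 [-29.7  62.6  66. ]
321.5 300.5 14.9 [-32.4  11.1  66. ]
311.5 388.5 13.8 [-41.  -99.3  66. ]
```

The new jars stand about 6 mm off the lip, which is close to the limit. I'll nudge each one down against the lip with the rear finger, kept low, with the gripper open.

```bash
python3 - <<'E'
from h import *
v=np.load("tray.npy");c,s=np.cos(v[2]),np.sin(v[2])
f=lambda u,w:(v[0]+u*c-w*s,v[1]+u*s+w*c)
print(f(-45,62.5),f(-62,62.5),f(-45,12),f(-62,12))
a=v[2]
plan([(*f(-45,62.5),230,a,100),(*f(-45,62.5),147,a,100,28)])
plan([(*f(-45,62.5),215,a,100,30),(*f(-45,12),215,a,100,30),(*f(-45,12),147,a,100,28)],p0=(*f(-62,62.5),147),a0=a)
E
```

```text
(np.float64(621.5323002190951), np.float64(49.00340575067857)) (np.float64(604.6395189581579), np.float64(47.09711582778445)) (np.float64(627.1951026371041), np.float64(-1.1780915244585248)) (np.float64(610.3023213761669), np.float64(-3.0843814473526407))
[[-2.0, 1.8, 3.9, 0, 100], [-2.0, 1.7, 3.9, 0, 100], [-2.1, 1.8, 3.8, 0, 100], [0.0, -0.0, 2.8, 0, 100], [0.0, -0.0, 2.8, 0, 100], [0.0, -0.0, 2.7, 0, 100]]
[622.   48.6 147.3] 0.106
[[0.0, 0.6, -2.3, 0, 100], [0.0, 0.6, -2.2, 0, 100], [-0.0, 0.5, -2.3, 0, 100], [-2.5, 0.0, -0.0, 0, 100], [-2.6, 0.0, -0.0, 0, 100], [0.0, 0.0, 2.3, 0, 100], [0.0, 0.0, 2.2, 0, 100], [0.0, 0.0, 2.3, 0, 100]]
[627.3  -1.7 147. ] 0.112
```

>>> {"op": "move_arm", "data": {"rows": [[-2.0, 1.8, 3.9, 0, 100], [-2.0, 1.7, 3.9, 0, 100], [-2.1, 1.8, 3.8, 0, 100], [0, 0, 2.8, 0, 100], [0, 0, 2.6, 0, 100], [0, 0, 1.8, 0, 100], [0, 0, 0, 0, 100]]}}

```text
t: 24.28
ee_pos: [621.0, 47.8, 155.5]
orientation: [-2.101, -2.332, 0.004]
ft_force: [0.7, -0.2, -0.3]
width: 87.8
grasp_force: 0.0
```

>>> {"op": "move_arm", "data": {"rows": [[0.1, 0, 0.5, 0, 100], [0, -0.3, 0.3, 0, 100], [0, -0.3, 0, 0, 100], [0, -0.3, 0, 0, 100], [0, 0, 0, 0, 100]]}}

```text
t: 24.9
ee_pos: [612.9, 48.4, 150.0]
orientation: [2.102, 2.334, 0.0]
ft_force: [0.6, -0.0, 0.2]
width: 87.9
grasp_force: 0.0
```

>>> {"op": "move_arm", "data": {"rows": [[0, -0.2, 0, 0, 100], [0, -0.2, 0, 0, 100], [0, 0, 0, 0, 100]]}}

```text
t: 25.28
ee_pos: [608.9, 47.9, 149.7]
orientation: [-2.102, -2.334, 0.0]
ft_force: [-0.2, 1.2, 0.3]
width: 87.8
grasp_force: 0.0
```

>>> {"op": "move_arm", "data": {"rows": [[0, -0.2, 0, 0, 100], [0, -0.2, 0, 0, 100], [0, 0, 0, 0, 100]]}}

```text
t: 25.65
ee_pos: [604.9, 47.6, 149.7]
orientation: [-2.102, -2.334, 0.0]
ft_force: [0.7, 0.2, 0.2]
width: 88.0
grasp_force: 0.0
```

>>> {"op": "move_arm", "data": {"rows": [[0, -0.2, 0, 0, 100], [0, -0.1, 0, 0, 100], [0, 0, 0, 0, 100]]}}

```text
t: 26.02
ee_pos: [602.0, 47.2, 149.7]
orientation: [-2.102, -2.334, 0.0]
ft_force: [-0.2, 0.3, 0.4]
width: 87.7
grasp_force: 0.0
```

>>> {"op": "move_arm", "data": {"rows": [[0, -0.1, 0, 0, 100], [0, -0.1, 0, 0, 100], [0, 0, 0, 0, 100]]}}

```text
t: 26.4
ee_pos: [600.0, 47.0, 149.7]
orientation: [-2.102, -2.334, 0.0]
ft_force: [0.2, 0.4, -0.8]
width: 87.8
grasp_force: 0.0
```

>>> {"op": "move_arm", "data": {"rows": [[0, -0.1, 0, 0, 100], [0, 0, 0, 0, 100]]}}

```text
t: 26.65
ee_pos: [599.1, 46.9, 149.7]
orientation: [-2.102, -2.334, 0.0]
ft_force: [0.3, -0.8, -0.0]
width: 87.9
grasp_force: 0.0
```

>>> {"op": "move_arm", "data": {"rows": [[0, -0.1, 0, 0, 100], [0, -0.1, 0, 0, 100], [0, 0, 0, 0, 100]]}}

```text
t: 27.02
ee_pos: [597.9, 46.9, 150.2]
orientation: [2.102, 2.334, 0.002]
ft_force: [2.4, 0.9, 1.1]
width: 88.0
grasp_force: 1.5
```

```bash
cat > caps.py <<'E'
from h import *
np.set_printoptions(precision=1,suppress=True)
v=np.load("tray.npy"); Rt=R.from_euler("ZY",[v[2],-.42]).as_matrix();o=np.array([v[0],v[1],135])
def ont(W,p,z):
    x,d=ray(W,p); x=Rt.T@(x-o);d=Rt.T@d; return x+d*(z-x[2])/d[2]
def top_patch(W,im,z=66,x0=-70,x1=0,y0=-120,y1=100,s=4):
    """rectify plane tray z=66 into (x up) image, s px/mm"""
    K,c,M=W
    pts=np.array([[x0,y0],[x1,y0],[x1,y1],[x0,y1]],float)
    src=np.float32([proj(W,o+Rt@np.array([*p,z])) for p in pts]); dst=np.float32([[(y1-p[1])*s,(x1-p[0])*s] for p in pts])
    return cv2.warpPerspective(im,cv2.getPerspectiveTransform(src,dst),(int((y1-y0)*s),int((x1-x0)*s)))
def caps(W,im,x1=0,y1=100,s=4):
    g=cv2.cvtColor(top_patch(W,im,s=s),cv2.COLOR_BGR2GRAY); g=cv2.GaussianBlur(g,(9,9),0)
    c=cv2.HoughCircles(g,cv2.HOUGH_GRADIENT,1.5,150,param1=60,param2=18,minRadius=int(15*s),maxRadius=int(17*s))
    return [] if c is None else [(round(float(x1-y/s),1),round(float(y1-x/s),1),round(float(r/s),1)) for x,y,r in c[0]]
E
python3 - <<'E'
from caps import *
import pickle
W7=pickle.load(open("w7.pkl","rb")); print("w7",caps(W7,cv2.imread("pics/w7.png")))
W=cal("wrist"); im=optics.get_image("wrist"); cv2.imwrite("pics/w8.png",im); print("now",caps(W,im))
print(get_obs()["ft_force"],get_obs()["ee_pos"])
E
```

```text
w7 [(-31.7, 59.7, 15.5), (-30.9, 11.7, 15.5), (-38.4, -97.1, 15.9)]
now [(-31.7, 10.9, 15.9), (-38.4, 66.1, 16.8)]
[3.5 1.3 2.5] [597.9  46.9 150.1]
```

The finger met the lip resistance, and the ivory jar is now in line with the brown one (x ≈ −38 for both). Next, the same for tan.

```bash
python3 - <<'E'
from h import *
v=np.load("tray.npy");c,s=np.cos(v[2]),np.sin(v[2])
f=lambda u,w:(v[0]+u*c-w*s,v[1]+u*s+w*c)
a=v[2];print(f(-67.5,11.5))
plan([(*f(-58,62.5),150,a,100,30),(*f(-48,62.5),215,a,100,33),(*f(-48,11.5),215,a,100,30),(*f(-48,11.5),152,a,100,22),(*f(-62,11.5),150,a,100,4)])
E
```

```text
(np.float64(604.8930771424193), np.float64(-4.197968812434183))
[[-0.0, 1.1, 0.0, 0, 100], [-0.0, 0.5, -3.2, 0, 100], [-0.0, 0.5, -3.3, 0, 100], [-2.6, 0.0, 0.0, 0, 100], [-2.5, 0.0, 0.0, 0, 100], [-0.0, 0.0, 2.1, 0, 100], [-0.0, 0.0, 2.1, 0, 100], [-0.0, 0.0, 2.1, 0, 100], [-0.0, -0.3, 0.1, 0, 100], [-0.0, -0.4, 0.0, 0, 100]]
[[-0.0, -0.3, 0.1, 0, 100], [-0.0, -0.4, 0.0, 0, 100]]
[610.2  -3.1 150.1] 0.104
```

>>> {"op": "move_arm", "data": {"rows": [[0, 1.1, 0, 0, 100], [0, 0.5, -3.2, 0, 100], [0, 0.5, -3.3, 0, 100], [-2.6, 0, 0, 0, 100], [-2.5, 0, 0, 0, 100], [0, 0, 2.1, 0, 100], [0, 0, 2.1, 0, 100], [0, 0, 1.9, 0, 100], [0, 0, 0, 0, 100]]}}

```text
t: 28.2
ee_pos: [622.2, -1.8, 151.7]
orientation: [-2.1, -2.332, 0.004]
ft_force: [-0.2, 0.2, -0.4]
width: 87.7
grasp_force: 0.0
```

>>> {"op": "move_arm", "data": {"rows": [[0, -0.3, 0.2, 0, 100], [0, -0.4, 0, 0, 100], [0, -0.3, 0.1, 0, 100], [0, -0.4, 0, 0, 100], [0, 0, 0, 0, 100]]}}

```text
t: 28.82
ee_pos: [609.2, -3.3, 150.9]
orientation: [2.102, 2.334, 0.0]
ft_force: [0.5, 0.6, 0.0]
width: 88.2
grasp_force: 0.0
```

>>> {"op": "move_arm", "data": {"rows": [[0, -0.2, 0, 0, 100], [0, -0.2, 0, 0, 100], [0, 0, 0, 0, 100]]}}

```text
t: 29.2
ee_pos: [605.3, -3.7, 150.7]
orientation: [-2.102, -2.334, 0.0]
ft_force: [-0.8, 0.3, 0.6]
width: 87.3
grasp_force: 0.0
```

>>> {"op": "move_arm", "data": {"rows": [[0, -0.1, 0, 0, 100], [0, -0.1, 0, 0, 100], [0, 0, 0, 0, 100]]}}

```text
t: 29.58
ee_pos: [603.6, -3.9, 150.8]
orientation: [2.102, 2.334, 0.0]
ft_force: [1.6, 0.8, 0.1]
width: 88.3
grasp_force: 0.3
```

Force has started to rise (lip reached). I'll back off, lift, and check all four jars and the lamp.

>>> {"op": "move_arm", "data": {"rows": [[0, 1.0, 0, 0, 100], [0, 0.5, -3.2, 0, 100], [0, 0.5, -3.3, 0, 100], [0, 0, -5.0, 0, 100], [0, 0, -5.0, 0, 100], [3.0, -4.0, -2.0, 0, 100], [4.0, -4.0, 0, 0, 100], [4.0, -4.0, 0, 0, 100], [0, 0, 0, 0, 100], [0, 0, 0, 0, 100]]}}

```text
t: 30.82
ee_pos: [493.4, 95.2, 336.2]
orientation: [2.101, 2.334, 0.001]
ft_force: [0.5, -0.1, -0.3]
width: 87.7
grasp_force: 0.0
```

```bash
python3 - <<'E'
from caps import *
ob=get_obs();print(ob["t"],ob["ee_pos"],ob["ft_force"])
W=cal("wrist"); im=optics.get_image("wrist"); cv2.imwrite("pics/w9.png",im); print("caps",caps(W,im))
for l,y in(("ivory_jar",62),("tan_jar",11),("red_jar",-40),("brown_jar",-92)):
    for d in spotter.regions_of("wrist",l)[:2]:
        m=d["region"].astype(np.uint8); P=cv2.minAreaRect(cv2.findNonZero(m)); print(l,np.round(d["point"]),round(d["conf"],2),m.sum(),np.round(P[0]),round(P[2],1),ont(W,d["point"],35))
T=cal("top"); optics.get_image("top"); S=cal("side"); optics.get_image("side")
for n,c in(("top",T),("side",S)):
    for l in("lamp_handle","lamp"): print(n,l,[(np.round(d["point"]).tolist(),round(d["conf"],2)) for d in spotter.find_in(n,l)],proj(c,(406,280,270)).round())
E
```

```text
30.825 [493.4  95.2 336.2] [ 0.5 -0.1 -0.3]
caps [(-37.3, 64.6, 15.4), (-38.1, -97.1, 15.9), (-57.9, -2.9, 16.4)]
ivory_jar [400. 234.] 0.88 1897 [396. 242.] 6.3 [-35.5  74.   35. ]
tan_jar [299. 203.] 0.91 1537 [301. 203.] 35.8 [-145.5   94.7   35. ]
tan_jar [370. 303.] 0.77 347 [371. 296.] 70.6 [-60.7 -10.3  35. ]
red_jar [377. 321.] 0.63 263 [378. 318.] 90.0 [-51.9 -30.   35. ]
brown_jar [389. 381.] 0.9 1692 [385. 385.] 3.0 [ -34.2 -103.4   35. ]
brown_jar [377. 322.] 0.55 259 [378. 318.] 90.0 [-52.2 -31.1  35. ]
top lamp_handle [([182.0, 212.0], 0.95)] [190. 247.]
top lamp [([186.0, 212.0], 0.96), ([406.0, 214.0], 0.24)] [190. 247.]
side lamp_handle [([261.0, 240.0], 0.87)] [299. 231.]
side lamp [([264.0, 242.0], 0.9)] [299. 231.]
```

>>> {"op": "move_arm", "data": {"rows": [[-4.5, 3.5, -1, 0, 100], [-4.5, 3.5, 0, 0, 100], [-1.5, 0, 0, 0, 100], [0, 0, 0, 0, 100], [0, 0, 0, 0, 100]]}}

```text
t: 32.0
ee_pos: [572.2, -1.2, 345.7]
orientation: [-2.102, -2.334, 0.0]
ft_force: [-0.7, -0.5, -0.1]
width: 87.8
grasp_force: 0.0
```

```bash
python3 - <<'E'
from caps import *
ob=get_obs();print(ob["t"],ob["ee_pos"],ob["ft_force"])
W=cal("wrist"); im=optics.get_image("wrist"); cv2.imwrite("pics/w10.png",im); print("caps",caps(W,im))
for l in("ivory_jar","tan_jar","red_jar","brown_jar"):
    d=[d for d in spotter.regions_of("wrist",l) if d["point"][0]>290][:1]
    for d in d:
        m=d["region"].astype(np.uint8); P=cv2.minAreaRect(cv2.findNonZero(m)); print(l,np.round(d["point"]),round(d["conf"],2),m.sum(),round(P[2],1),ont(W,d["point"],45))
E
```

```text
32.0 [572.2  -1.2 345.7] [-0.7 -0.5 -0.1]
caps [(-38.4, 60.1, 15.1), (-38.4, -43.1, 15.7), (-39.6, 10.9, 16.8), (-39.9, -96.3, 16.8)]
ivory_jar [332. 140.] 0.82 2839 90.0 [-36.3  63.9  45. ]
tan_jar [332. 193.] 0.89 2674 88.5 [-34.3  12.7  45. ]
red_jar [330. 241.] 0.59 2662 3.4 [-35.  -37.3  45. ]
brown_jar [330. 287.] 0.85 2351 90.0 [-33.5 -89.3  45. ]
```

```bash
python3 -c "
from workcell import close_job; print(close_job())"
```

```text
the job is handed in; nothing more can be done
None
```

The job is handed in at about 32 s of the 67 s allowed: the lamp is swung to its stop, and ivory, tan, red-brown and dark brown stand in a row against the front lip, centres about 51 mm apart by my last wrist-camera check (no verdict came back).

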